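Set the switches of the splash-covered power bar

TASK

Lift the clear splash cover of the power bar by its tab and set the five rocker switches so that every socket with a charger in it is on and every socket closed with a flat blanking cap is off, then shut the cover again. Each switch belongs to the socket straight behind it and is on when its end towards the sockets is pressed down. Leave the mug, salt shaker and kitchen timer where they stand.

Things in the scene. Friction and masses are not known exactly. Their poses are not given: they have to be found in the camera images.
- power_bar: Five-way switched power bar fixed to the worktop: aluminium housing 134 mm deep (x), 238 long (y), top 42 mm up. Origin on the worktop under the middle of the cover's hinge line = middle of the housing; x away from the robot, y left along the row. Ways 1 to 5 at y = 84, 42, 0, -42, -84 mm; sockets at x = 40 (far half), each way's rocker switch at x = -37.
- charger_a: White block-shaped plug-in charger, 36 x 36 x 35 mm with a port on top, plugged tight into one of the five sockets: at x = +40 mm and the y of that way in the bar's frame. Origin: centre of its underside, 43 mm above the worktop.
- charger_b: White round plug-in charger, 37 mm across, 32 high, two ports on top, plugged tight into another socket, likewise. Origin: centre of its underside. The other three sockets hold flat round white blanking caps, 36 mm across, 5 high.
- cover (a joint): Clear splash cover over the five switches: 68 mm from hinge to front edge, 214 long, 3 thick, rims 13 deep. Turns about the bar's y at x = 0, 57 mm above the worktop, between switches and sockets. Rad: 0 shut, 1.57 upright, 2.0 at its stop, leaning back over the sockets. About 0.1 kg; slightly stiff hinge: falls shut from below about 0.9, stays put beyond about 1.3.
- cover_tab (a point): Grip point of the cover's black pull tab, which sticks out of the middle of its front edge in its plane: tab 24 mm wide (bar's y), 6 thick, reaching 111 mm from the hinge line; this point is at 96 mm, mid-thickness, 28 beyond the edge. Moves with the cover; shut: in front of the housing, 57 mm up. Pinched by its sides (closing along the bar's y) it pivots between the fingers as the cover swings.
- cover_hinge (a point): Middle of the cover's hinge line, 57 mm above the worktop (fixed to the bar).
- switch_1 (a point): Middle of the leftmost rocker switch (its pivot), 47 mm above the worktop, fixed to the bar. White paddle 48 mm long (bar's x), 30 wide, 12 mm gap to the next, shallow V-shaped top: the pressed half lies level 47 mm up, the other end rises to 53. It snaps over when its raised half is pressed level about 16 mm from the pivot, with about 3 N. A small moulded bar marks the far end.
- rocker_1 (a joint): State of the leftmost switch, rad: +0.12 = on (its far end, towards the sockets, pressed down), -0.12 = off (its near end, towards the robot, pressed down). It snaps to one or the other.
- switch_2 (a point): Middle of the second from left rocker switch (its pivot), 47 mm above the worktop, fixed to the bar. White paddle 48 mm long (bar's x), 30 wide, 12 mm gap to the next, shallow V-shaped top: the pressed half lies level 47 mm up, the other end rises to 53. It snaps over when its raised half is pressed level about 16 mm from the pivot, with about 3 N. A small moulded bar marks the far end.
- rocker_2 (a joint): State of the second from left switch, rad: +0.12 = on (its far end, towards the sockets, pressed down), -0.12 = off (its near end, towards the robot, pressed down). It snaps to one or the other.
- switch_3 (a point): Middle of the middle rocker switch (its pivot), 47 mm above the worktop, fixed to the bar. White paddle 48 mm long (bar's x), 30 wide, 12 mm gap to the next, shallow V-shaped top: the pressed half lies level 47 mm up, the other end rises to 53. It snaps over when its raised half is pressed level about 16 mm from the pivot, with about 3 N. A small moulded bar marks the far end.
- rocker_3 (a joint): State of the middle switch, rad: +0.12 = on (its far end, towards the sockets, pressed down), -0.12 = off (its near end, towards the robot, pressed down). It snaps to one or the other.
- switch_4 (a point): Middle of the second from right rocker switch (its pivot), 47 mm above the worktop, fixed to the bar. White paddle 48 mm long (bar's x), 30 wide, 12 mm gap to the next, shallow V-shaped top: the pressed half lies level 47 mm up, the other end rises to 53. It snaps over when its raised half is pressed level about 16 mm from the pivot, with about 3 N. A small moulded bar marks the far end.
- rocker_4 (a joint): State of the second from right switch, rad: +0.12 = on (its far end, towards the sockets, pressed down), -0.12 = off (its near end, towards the robot, pressed down). It snaps to one or the other.
- switch_5 (a point): Middle of the rightmost rocker switch (its pivot), 47 mm above the worktop, fixed to the bar. White paddle 48 mm long (bar's x), 30 wide, 12 mm gap to the next, shallow V-shaped top: the pressed half lies level 47 mm up, the other end rises to 53. It snaps over when its raised half is pressed level about 16 mm from the pivot, with about 3 N. A small moulded bar marks the far end.
- rocker_5 (a joint): State of the rightmost switch, rad: +0.12 = on (its far end, towards the sockets, pressed down), -0.12 = off (its near end, towards the robot, pressed down). It snaps to one or the other.
- mug: Dark grey mug, 82 mm across, 97 mm high with a handle, standing near the bar (bystander). Origin: on its underside.
- salt_shaker: Salt shaker, 44 mm across, 90 mm high (bystander). Origin: centre of its underside.
- kitchen_timer: Round kitchen timer, 63 mm across, 48 mm high (bystander). Origin: centre of its underside.

How it is judged:
On the way, in this order (a step that is already met when the one before it is completed fails the run):
1. the splash cover is lifted well open (more than 1 rad) (value of joint cover above 1 rad), for 0.2 s.
2. the switches of the two sockets with chargers are on and the other three are off (((horizontal distance between any of charger_a, charger_b and switch_1 below 0.0825 m and value of joint rocker_1 above 0.08 rad) or (horizontal distance between each of charger_a, charger_b and switch_1 above 0.0825 m and value of joint rocker_1 below -0.08 rad)) and ((horizontal distance between any of charger_a, charger_b and switch_2 below 0.0825 m and value of joint rocker_2 above 0.08 rad) or (horizontal distance between each of charger_a, charger_b and switch_2 above 0.0825 m and value of joint rocker_2 below -0.08 rad)) and ((horizontal distance between any of charger_a, charger_b and switch_3 below 0.0825 m and value of joint rocker_3 above 0.08 rad) or (horizontal distance between each of charger_a, charger_b and switch_3 above 0.0825 m and value of joint rocker_3 below -0.08 rad)) and ((horizontal distance between any of charger_a, charger_b and switch_4 below 0.0825 m and value of joint rocker_4 above 0.08 rad) or (horizontal distance between each of charger_a, charger_b and switch_4 above 0.0825 m and value of joint rocker_4 below -0.08 rad)) and ((horizontal distance between any of charger_a, charger_b and switch_5 below 0.0825 m and value of joint rocker_5 above 0.08 rad) or (horizontal distance between each of charger_a, charger_b and switch_5 above 0.0825 m and value of joint rocker_5 below -0.08 rad))), for 0.2 s.
At the end, for the whole second after the job is handed in: The rockers of the two sockets that hold chargers are on (joint above +0.08 rad), the three of the capped sockets are off (below -0.08 rad), the cover is shut (below 0.06 rad) and mug, salt shaker and timer stand where they stood (within 30 mm, upright within 0.4 rad) (all of step 2 and value of joint cover below 0.06 rad and not (distance of any of mug, salt_shaker, kitchen_timer from where it was at the start of the episode above 0.03 m or angle between any of mug, salt_shaker, kitchen_timer's own z axis and vertical above 0.4 rad)); the robot touches nothing.
It fails at once if the mug, the salt shaker or the kitchen timer is moved more than 30 mm or tipped more than 0.4 rad (distance of any of mug, salt_shaker, kitchen_timer from where it was at the start of the episode above 0.03 m or angle between any of mug, salt_shaker, kitchen_timer's own z axis and vertical above 0.4 rad).
It also fails if it takes over 64 s, if anything falls off the work surface, if the arm or the gripper's body presses on something with over 40 N, if the wrist force passes 120 N, or if a joint passes its speed limit or range.

ROBOT

A 6-joint arm with a two-finger parallel gripper is mounted at the origin on a cart in front of the work surface, level with it; the furniture and walls round the work are solid. World frame = base frame: x ahead of the robot, y to its left, z up, the work surface at z = 0. Lengths are in m, angles in rad, forces in N, time in s.
With the tool pointing down it reaches from about 0.25 to 0.775 m from the base axis. Payload 4 kg.
Tool frame: the origin (TCP) lies at the very end of the fingers, on their centre line; the grasp point (between the pads) lies 19 mm behind it (robot.pinch_z is the distance from the TCP to the grasp point, in m); z points along the fingers, y is the line along which they close (so a half turn about z gives the same grasp; the last joint's range is limited). The gripper opens to 94 mm and grips with 3 to 60 N. Pads are 16 mm wide; open, the fingers measure 119 mm over their backs; the gripper's body (75 mm by 177 mm) begins 78 mm behind the grasp point.
Start: joints at [-1.422, 0.087, 1.371, -0, 1.684, -0.103], TCP at [0.137, -0.533, 0.206] pointing down, gripper open.
Joint ranges: [-3.1, 3.1], [-0.76, 2.03], [0.27, 2.55], [-1.08, 4.22], [0.17, 2.65], [-2.57, 2.57]. Speed limits (rad/s): [2.79, 2.79, 3.14, 3.14, 3.14, 3.14].

INTERFACE

Orientations are given as [roll, pitch, yaw] about the fixed x, y, z axes, in that order (R = Rz(yaw) Ry(pitch) Rx(roll)).
In Python, from bench import robot gives the robot as it stands.
- The arm moves only by the tool arm_command, never from a script. Its argument "targets" is one flat list of numbers, 7 for each row, row after row: the turn, a rotation vector about the tool's x, y, z in degrees, then the shift along the tool's x, y, z in mm, then the closure, from -1 (fully open) to 1 (shut). In form: [ax, ay, az, x, y, z, hand, ax, ay, az, x, y, z, hand, ...]. A call has 1 to 20 rows; each row is the pose to reach, as a shift and turn from the pose commanded when the call began, along the tool's axes at that moment; what a row does not reach only later rows make up. A row lasts 1/10 s, in which the tool goes at most 50 mm and 8.59 degrees, less where a joint would pass 70% of its speed; a pose out of reach is approached as far as the arm can. A call with a gripper value outside its range is refused whole. The fingers move at their own pace and stop on an object; the grip force is fixed at half the most. Time passes only in rows, so rows that repeat a pose let the fingers close. It gives the time, the measured TCP pose, the force, the opening and the grip force at its end, in the units of the state.
- robot.get_obs(): the state, without advancing time (a new reading comes with each control period).
- robot.snapshot(name): name is "side" or "top"; returns a dict with "color" (384x512x3 uint8, red, green, blue), "range_z" (384x512 float32, m along the optical axis (not along the pixel's ray), 0 where there is no reading), "fx", "fy", "cx", "cy" (pixels), "T" (4x4, takes a point from camera to world coordinates). Camera axes: x right, y down, z forward; pixel columns grow to the right and rows downward; lengths in m; the calibration is good to about 2 mm. A picture is of the moment at which its call begins.
- robot.close_job(): hands the job in; it is judged then, once.
The state is a dict: "time": time; "joint_positions": joint angles; "qvel": joint speeds; "joint_torque": joint torques, N m; "tool_pos": TCP position; "ee_rot": TCP orientation; "wrist_force": force on the tool from outside, world axes, zero at the start; "wrist_torque": the same for the moment, N m; "width": finger opening in m; "finger_force": force on a finger pad.
Only numpy, scipy, OpenCV 4.12 (cv2) and the standard library are available. Lean on these libraries where they do the work, as an engineer would, in place of code of your own. Each camera call takes 0.05 s, during which the arm holds its last target. There are 200 camera calls.

## Working session

There is one attempt and no reset: what is moved stays moved. The work goes in short steps, Python scripts to look and compute and a tool call to move; the robot and the scene stay as the last step left them, time stands still between calls to the robot, and variables do not carry over. Pictures are saved under pics/ and viewed, at most 10 in all, crops included, and the job is handed in when it is done.

Besides the shell and the picture viewer there is one more tool, called after "Call:" as name(argument=value, ...) on one line, values as JSON. arm_command: Moves the arm, as the interface text tells. Its arguments: {"type":"object","properties":{"targets":{"type":"array"}},"required":["targets"]}

```bash
mkdir -p pics
cat > h.py <<'E'
from bench import robot
import numpy as np, cv2
def snap(n,save=None):
    s=robot.snapshot(n)
    if save: cv2.imwrite(f'pics/{save}.png',s['color'][:,:,::-1])
    return s
def pts(s):
    z=s['range_z'];v,u=np.mgrid[:z.shape[0],:z.shape[1]]
    P=np.stack([(u-s['cx'])/s['fx']*z,(v-s['cy'])/s['fy']*z,z],-1)
    return P@s['T'][:3,:3].T+s['T'][:3,3]
def ray(s,u,v,h):
    d=s['T'][:3,:3]@np.array([(u-s['cx'])/s['fx'],(v-s['cy'])/s['fy'],1]);o=s['T'][:3,3]
    return o+d*(h-o[2])/d[2]
E
python3 - <<'E'
from h import *
for n in('top','side'):
    s=snap(n,n+'0'); np.savez(n+'0.npz',**s); print(n,s['T'].round(3).tolist(),s['fx'])
o=robot.get_obs();print(o['tool_pos'],o['ee_rot'],o['time'])
E
```

```text
top [[-0.008, -0.999, 0.037, 0.444], [-1.0, 0.009, 0.03, 0.002], [-0.03, -0.037, -0.999, 0.918], [0.0, 0.0, 0.0, 1.0]] 361.68493821881486
side [[1.0, 0.008, -0.025, 0.532], [0.025, -0.614, 0.789, -0.674], [-0.01, -0.789, -0.614, 0.585], [0.0, 0.0, 0.0, 1.0]] 372.44004315367476
[ 0.13695101 -0.53221426  0.20445402] [-3.13973545e+00 -1.86339179e-04  2.51745056e-01] 0.1
```

View pics/top0.png

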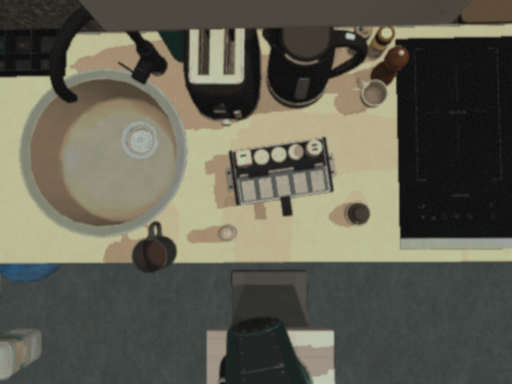

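View pics/side0.png

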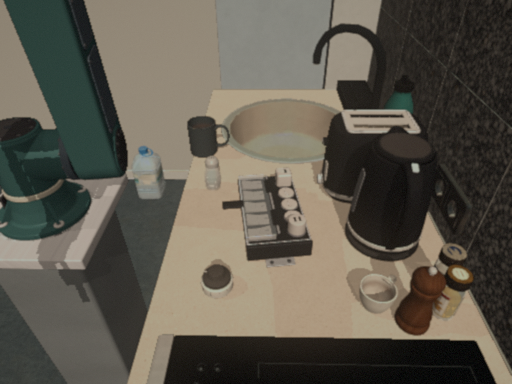

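The top view shows the bar at about (282,172), tilted a little, with its tab at (287,206). The mug is at (154,250), the shaker at (227,233) and the timer at (357,213). I'll zoom in.

Run:
```python
from h import *
a=cv2.imread('pics/top0.png')[130:220,220:345];b=cv2.imread('pics/side0.png')[160:270,215:320]
a=cv2.resize(a,(420,302),interpolation=3);b=cv2.resize(b,(380,398),interpolation=3)
c=np.zeros((400,800,3),np.uint8);c[:302,:420]=a;c[:398,420:]=b;c=cv2.convertScaleAbs(c,alpha=1.5);cv2.imwrite('pics/z.png',c)
s=dict(np.load('top0.npz'));P=pts(s)
X=P[125:222,215:345].reshape(-1,3);C=s['color'][125:222,215:345].reshape(-1,3)
# dark/aluminium body by height
h=X[:,2];print(np.histogram(h,bins=np.arange(-.01,.1,.005)))
m=(h>.03)&(h<.09);q=X[m]
r=cv2.minAreaRect((q[:,:2]*1000).astype(np.float32));print(r)
# chargers
t=X[(h>.066)&(h<.09)];print(len(t));
mask=((P[...,2]>.066)&(P[...,2]<.09)).astype(np.uint8);mask[:125]=0;mask[222:]=0;mask[:,:215]=0;mask[:,345:]=0
n,l,st,ce=cv2.connectedComponentsWithStats(mask)
for i in range(1,n):print(st[i],ce[i],P[l==i].mean(0).round(4))
S=dict(np.load('side0.npz'));Q=pts(S)
for n_,Z in(('top',P),('side',Q)):
  m=(Z[...,2]>.03)&(Z[...,2]<.055)&(abs(Z[...,0]-.47)<.15)&(abs(Z[...,1])<.2)
  r=cv2.minAreaRect((Z[m][:,:2]*1000).astype(np.float32));print(n_,r)
```

```text
(array([  30, 4200, 2694,   32,    9,    0,    4,    7,    1,  216, 1478,
        541,  134, 2413,  372,   15,  141,  253,   19,    0,    0]), array([-0.01 , -0.005,  0.   ,  0.005,  0.01 ,  0.015,  0.02 ,  0.025,
        0.03 ,  0.035,  0.04 ,  0.045,  0.05 ,  0.055,  0.06 ,  0.065,
        0.07 ,  0.075,  0.08 ,  0.085,  0.09 ,  0.095]))
((523.96875, -31.870452880859375), (177.8466339111328, 240.364013671875), 7.761856555938721)
424
[307 140  16  16 194] [314.05154639 147.5257732 ] [ 0.5953 -0.106   0.0743]
[236 150  16  17 230] [243.3826087  157.81304348] [0.5729 0.0592 0.0772]
top ((506.1050109863281, -31.58209228515625), (217.83522033691406, 315.4863586425781), 9.057389259338379)
side ((514.260009765625, -26.787933349609375), (210.72894287109375, 306.8631591796875), 14.027314186096191)
```

View pics/z.png

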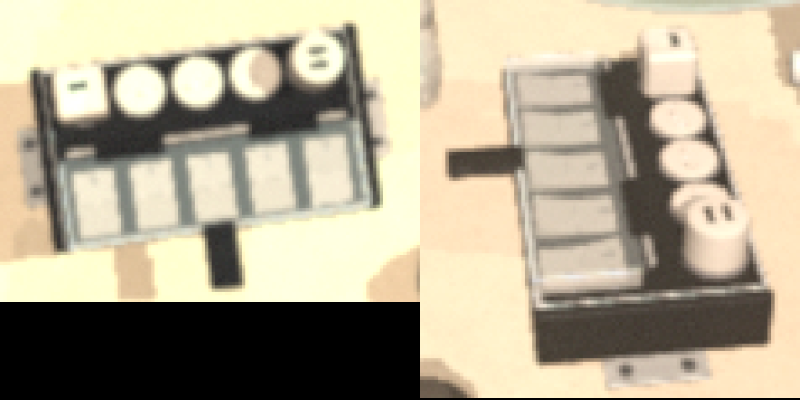

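Chargers are in ways 1 (square) and 5 (round); caps are in 2, 3 and 4. In the crop the cover is shut with its tab at (225,255). Next I'll check the tab by ray and work out the approach move.

```bash
cat >> h.py <<'E'
from scipy.spatial.transform import Rotation as R
YAW=0.135; O=np.array([.545,-.029,0]); B=R.from_euler('z',YAW)
def bar(p): return O+B.apply(p)
def move(p):  # p: TCP target in bar frame, tool down
    o=robot.get_obs(); r=R.from_euler('xyz',o['ee_rot']); g=B*R.from_euler('x',np.pi)
    print('turn deg',np.degrees((r.inv()*g).as_rotvec()).round(1),'shift mm',(1000*r.inv().apply(bar(p)-o['tool_pos'])).round(1))
def state():
    o=robot.get_obs(); print('t',o['time'],'bar-frame TCP mm',(1000*B.inv().apply(o['tool_pos']-O)).round(1),'F',np.round(o['wrist_force'],1),'w',o['width'],'ff',o['finger_force'])
E
python3 - <<'E'
from h import *
s=dict(np.load('top0.npz'));m=(s['color'].max(-1)<60).astype(np.uint8);m[:198]=0;m[218:]=0;m[:,:270]=0;m[:,305:]=0
v,u=np.nonzero(m);print(len(u),u.min(),u.max(),v.min(),v.max())
p=ray(s,u[v>202].mean(),v.max()+.5,.06);print('tab tip',p,'bar',B.inv().apply(p-O))
for n,(u,v,h) in dict(mug=(154,250,.09),salt=(227,233,.09),timer=(357,213,.045)).items():print(n,B.inv().apply(ray(s,u,v,h)-O).round(3))
state();move([-.096,0,.150])
E
```

```text
135 281 290 198 214
tab tip [ 0.43951086 -0.04006828  0.06      ] bar [-0.10601902  0.00323024  0.06      ]
mug [-0.143  0.317  0.09 ]
salt [-0.128  0.145  0.09 ]
timer [-0.127 -0.165  0.045]
t 0.1 bar-frame TCP mm [-472.1 -443.7  204.5] F [0.3 0.4 0. ] w 0.0942888868073009 ff 0.0
turn deg [-0.1 -0.   6.7] shift mm [ 425.2 -396.8   55.3]
```

The tab checks out: tip 106 mm out against 111 expected, 3 mm off in y. Bystanders are clear of the fingers.

Call:
arm_command(targets=[0,0,2,100,-100,0,-1,0,0,6.7,425,-397,55,-1,0,0,6.7,425,-397,55,-1,0,0,6.7,425,-397,55,-1,0,0,6.7,425,-397,55,-1,0,0,6.7,425,-397,55,-1,0,0,6.7,425,-397,55,-1,0,0,6.7,425,-397,55,-1,0,0,6.7,425,-397,55,-1,0,0,6.7,425,-397,55,-1,0,0,6.7,425,-397,55,-1,0,0,6.7,425,-397,55,-1,0,0,6.7,425,-397,55,-1,0,0,6.7,425,-397,55,-1,0,0,6.7,425,-397,55,-1,0,0,6.7,425,-397,55,-1])

```text
time: 1.7
tool_pos: [0.4493, -0.0435, 0.1506]
ee_rot: [3.141, -0.0, 0.133]
wrist_force: [0.2, -0.3, -0.5]
width: 0.094
finger_force: 0.0
```

Run:
```python
from h import *
state();move([-.096,.001,.040])
```

```text
t 1.7 bar-frame TCP mm [-96.8  -1.5 150.6] F [ 0.2 -0.3 -0.5] w 0.09398112615394189 ff 0.0
turn deg [ 0.  -0.  -0.1] shift mm [  0.8  -2.5 110.6]
```

Call:
arm_command(targets=[0,0,0,1,-3,50,-1,0,0,0,1,-3,90,-1,0,0,0,1,-3,111,-1,0,0,0,1,-3,111,-1,0,0,0,1,-3,111,0.2,0,0,0,1,-3,111,0.6,0,0,0,1,-3,111,1,0,0,0,1,-3,111,1,0,0,0,1,-3,111,1,0,0,0,1,-3,111,1])

```text
time: 2.7
tool_pos: [0.4505, -0.0392, 0.0398]
ee_rot: [3.141, -0.001, 0.135]
wrist_force: [-0.3, -0.1, -0.1]
width: 0.0493
finger_force: 0.0
```

Run:
```python
from h import *
state()
# arc shifts (tool x = bar x, tool z = down) from theta=0
for th in np.linspace(0,1.95,16)[1:]: print(round(th,2),round(96-96*np.cos(th)),round(-96*np.sin(th)))
```

```text
t 2.7 bar-frame TCP mm [-95.    2.6  39.8] F [-0.3 -0.1 -0.1] w 0.04934411483003768 ff 0.0
0.13 1 -12
0.26 3 -25
0.39 7 -36
0.52 13 -48
0.65 20 -58
0.78 28 -68
0.91 37 -76
1.04 47 -83
1.17 59 -88
1.3 70 -93
1.43 83 -95
1.56 95 -96
1.69 107 -95
1.82 120 -93
1.95 132 -89
```

Fingers are still closing, so I'll give them more time.

Call:
arm_command(targets=[0,0,0,0,0,0,1,0,0,0,0,0,0,1,0,0,0,0,0,0,1,0,0,0,0,0,0,1,0,0,0,0,0,0,1,0,0,0,0,0,0,1,0,0,0,0,0,0,1,0,0,0,0,0,0,1])

```text
time: 3.5
tool_pos: [0.4508, -0.0431, 0.0398]
ee_rot: [3.133, 0.0, 0.134]
wrist_force: [0.2, -9.4, -1.0]
width: 0.0238
finger_force: 30.0
```

Gripped: 23.8 mm wide at 30 N. Sideways load is 9 N, so I'll shift 3 mm while swinging the cover up.

Call:
arm_command(targets=[0,0,0,0,3,0,1,0,0,0,1,4,-12,1,0,0,0,3,4,-25,1,0,0,0,7,4,-36,1,0,0,0,13,4,-48,1,0,0,0,20,4,-58,1,0,0,0,28,4,-68,1,0,0,0,37,4,-76,1,0,0,0,47,4,-83,1,0,0,0,59,4,-88,1,0,0,0,70,4,-93,1,0,0,0,83,4,-95,1,0,0,0,95,4,-96,1,0,0,0,107,4,-95,1,0,0,0,120,4,-93,1,0,0,0,132,4,-89,1,0,0,0,132,4,-89,1])

```text
time: 5.2
tool_pos: [0.5864, -0.0248, 0.1304]
ee_rot: [3.141, -0.009, 0.136]
wrist_force: [1.6, -0.8, 4.9]
width: 0.0212
finger_force: 30.0
```

Run:
```python
from h import *
snap('side','side1');state()
```

```text
t 5.25 bar-frame TCP mm [ 41.1  -1.4 130.6] F [ 1.4 -0.4  5.7] w 0.02179553905352875 ff 30.002426505088806
```

View pics/side1.png

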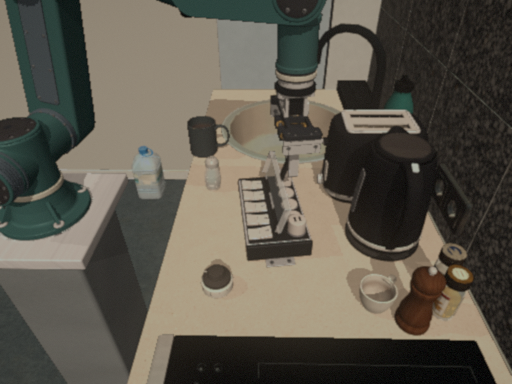

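The cover is up, leaning back at about 1.9 rad, with the gripper holding the tab near (287,165). I'll release, rise and back off.

Call:
arm_command(targets=[0,0,0,0,0,0,-1,0,0,0,0,0,0,-1,0,0,0,0,0,0,-1,0,0,0,0,0,0,-1,0,0,0,0,0,0,-1,0,0,0,0,0,0,-1,0,0,0,0,0,-40,-0.5,0,0,0,0,0,-65,1,0,0,0,-50,0,-65,1,0,0,0,-100,0,-65,1,0,0,0,-150,0,-65,1,0,0,0,-200,0,-65,1,0,0,0,-200,0,-65,1])

```text
time: 6.55
tool_pos: [0.3786, -0.0521, 0.1932]
ee_rot: [3.141, 0.001, 0.133]
wrist_force: [0.3, 0.0, -0.2]
width: 0.0261
finger_force: 0.0
```

Run:
```python
from h import *
s=snap('top','top2');S=snap('side','side2');state()
a=s['color'][130:225,215:345,::-1];b=S['color'][160:270,215:320,::-1]
c=np.zeros((420,800,3),np.uint8);c[:307,:420]=cv2.resize(a,(420,307),interpolation=3);c[:398,420:]=cv2.resize(b,(380,398),interpolation=3)
cv2.imwrite('pics/z2.png',cv2.convertScaleAbs(c,alpha=1.4))
P=pts(s);Q=B.inv().apply(P.reshape(-1,3)-O)
P2=pts(S);Q2=B.inv().apply(P2.reshape(-1,3)-O)
for i,y in enumerate([.084,.042,0,-.042,-.084]):
  for nm,q in(('top',Q),('side',Q2)):
    f=lambda x:(lambda z:(len(z),round(1000*np.median(z),1) if len(z) else None))(q[(abs(q[:,0]-x)<.006)&(abs(q[:,1]-y)<.01)&(q[:,2]>.03)&(q[:,2]<.065)][:,2])
    print(i+1,nm,'near',f(-.055),'far',f(-.019))
q=Q2[(abs(Q2[:,1])<.01)&(Q2[:,2]>.09)&(Q2[:,2]<.17)&(abs(Q2[:,0]-.02)<.05)];print('cover pts',np.median(q,0),len(q))
move([-.053,0,.075])
```

```text
t 6.65 bar-frame TCP mm [-163.5   -1.4  194. ] F [-0.4 -0.6 -0.1] w 0.017988522405813626 ff 0.0
1 top near (42, np.float64(49.1)) far (40, np.float64(45.8))
1 side near (24, np.float64(49.8)) far (22, np.float64(45.9))
2 top near (42, np.float64(49.6)) far (41, np.float64(44.7))
2 side near (27, np.float64(50.4)) far (25, np.float64(46.2))
3 top near (43, np.float64(49.1)) far (41, np.float64(45.1))
3 side near (33, np.float64(49.6)) far (31, np.float64(45.8))
4 top near (42, np.float64(48.7)) far (41, np.float64(44.9))
4 side near (37, np.float64(49.9)) far (33, np.float64(46.1))
5 top near (42, np.float64(44.0)) far (42, np.float64(49.5))
5 side near (41, np.float64(45.7)) far (36, np.float64(49.9))
cover pts [ 0.01971948 -0.00073897  0.13074315] 113
turn deg [ 0.1 -0.2 -0.1] shift mm [110.2  -1.7 119.3]
```

View pics/z2.png

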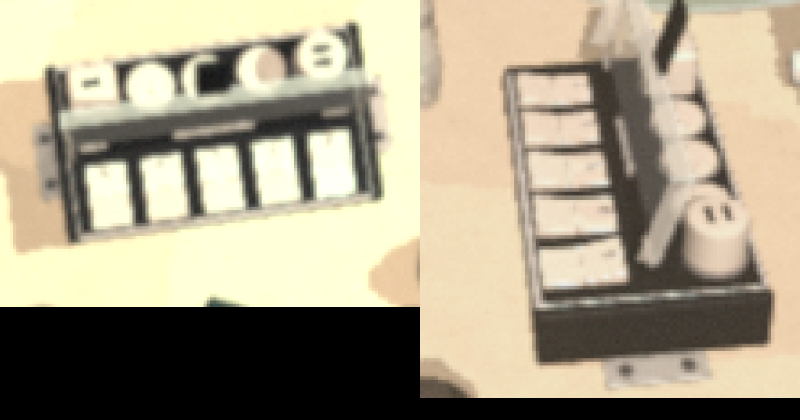

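The top and side heights agree: switches 1 to 4 are on (near ends raised at 49–50 mm) and 5 is off. The cover stands at about 1.83 rad. So I need to press the near ends of 2, 3 and 4 and the far end of 5. Starting with 3.

Call:
arm_command(targets=[0,0,0,50,-2,40,1,0,0,0,90,-2,80,1,0,0,0,110,-2,119,1,0,0,0,110,-2,130,1,0,0,0,110,-2,140,1,0,0,0,110,-2,145,1,0,0,0,110,-2,148,1,0,0,0,110,-2,148,1])

```text
time: 7.45
tool_pos: [0.4929, -0.0358, 0.0466]
ee_rot: [3.141, -0.002, 0.135]
wrist_force: [0.2, -0.3, 0.5]
width: 0.0005
finger_force: 0.0
```

Run:
```python
from h import *
state()
```

```text
t 7.45 bar-frame TCP mm [-52.5   0.3  46.6] F [ 0.2 -0.3  0.5] w 0.0004820171660540071 ff 0.0
```

Call:
arm_command(targets=[0,0,0,0,0,1,1,0,0,0,0,0,-25,1,0,0,0,0,-42,-25,1,0,0,0,0,-42,-25,1,0,0,0,0,-42,-8,1,0,0,0,0,-42,-3,1,0,0,0,0,-42,1,1,0,0,0,0,-42,1,1,0,0,0,0,-42,-25,1,0,0,0,0,0,-25,1,0,0,0,0,42,-25,1,0,0,0,0,42,-25,1,0,0,0,0,42,-8,1,0,0,0,0,42,-3,1,0,0,0,0,42,1,1,0,0,0,0,42,1,1,0,0,0,0,42,-30,1,0,0,0,0,84,-30,1,0,0,0,0,84,-30,1])

```text
time: 9.35
tool_pos: [0.5047, -0.1216, 0.077]
ee_rot: [3.138, -0.002, 0.133]
wrist_force: [0.6, 0.1, 0.3]
width: 0.0004
finger_force: 0.0
```

Run:
```python
from h import *
state();move([-.014,-.084,.0475])
```

```text
t 9.35 bar-frame TCP mm [-52.4 -86.3  77. ] F [0.6 0.1 0.3] w 0.00043634855386785314 ff 0.0
turn deg [ 0.2 -0.1 -0.1] shift mm [38.3 -2.5 29.6]
```

Call:
arm_command(targets=[0,5,0,10,-1,0,1,0,10,0,25,-1,0,1,0,10,0,38,-1,0,1,0,10,0,38,-1,10,1,0,10,0,38,-1,20,1,0,10,0,38,-1,26,1,0,10,0,38,-1,30,1,0,10,0,38,-1,30,1])

```text
time: 10.15
tool_pos: [0.5415, -0.1122, 0.0468]
ee_rot: [-3.141, -0.175, 0.135]
wrist_force: [-2.4, 1.7, 7.4]
width: 0.0004
finger_force: 3.9
```

Call:
arm_command(targets=[0,0,0,-5,0,-30,1,0,-5,0,-30,0,-60,1,0,-10,0,-75,0,-90,1,0,-10,0,-120,0,-130,1,0,-10,0,-160,0,-130,1,0,-10,0,-160,0,-130,1])

```text
time: 10.75
tool_pos: [0.3585, -0.1368, 0.1455]
ee_rot: [3.141, 0.002, 0.132]
wrist_force: [-0.0, -0.3, -0.4]
width: 0.0002
finger_force: 0.0
```

```bash
cat > c.py <<'E'
from h import *
s=snap('top');S=snap('side','side3');state()
Q=B.inv().apply(pts(s).reshape(-1,3)-O);Q2=B.inv().apply(pts(S).reshape(-1,3)-O)
for i,y in enumerate([.084,.042,0,-.042,-.084]):
  for nm,q in(('top',Q),('side',Q2)):
    f=lambda x:(lambda z:(len(z),round(1000*np.median(z),1) if len(z) else None))(q[(abs(q[:,0]-x)<.006)&(abs(q[:,1]-y)<.01)&(q[:,2]>.03)&(q[:,2]<.065)][:,2])
    print(i+1,nm,'near',f(-.055),'far',f(-.019))
q=Q2[(abs(Q2[:,1])<.01)&(Q2[:,2]>.09)&(Q2[:,2]<.17)&(abs(Q2[:,0]-.02)<.05)]
print('cover',np.median(q,0),len(q)); d=q[:,[0,2]]-[0,.057];th=np.arctan2(d[:,1],-d[:,0]);print('theta',np.percentile(th,[10,50,90]),'r',np.hypot(*d.T).max())
move([.027,0,.20])
E
python3 c.py
```

```text
t 10.85 bar-frame TCP mm [-195.9  -82.3  145.5] F [ 0.3 -0.8  1. ] w 0.0005096717632530781 ff 0.0
1 top near (42, np.float64(49.3)) far (40, np.float64(44.6))
1 side near (24, np.float64(50.1)) far (24, np.float64(46.0))
2 top near (41, np.float64(45.0)) far (42, np.float64(48.7))
2 side near (27, np.float64(46.0)) far (24, np.float64(49.8))
3 top near (43, np.float64(44.8)) far (42, np.float64(49.5))
3 side near (30, np.float64(45.9)) far (34, np.float64(50.2))
4 top near (41, np.float64(44.3)) far (40, np.float64(49.0))
4 side near (31, np.float64(46.0)) far (38, np.float64(49.7))
5 top near (42, np.float64(49.3)) far (39, np.float64(45.1))
5 side near (39, np.float64(50.2)) far (39, np.float64(45.4))
cover [ 0.02048422 -0.00034366  0.13525853] 110
theta [1.76190151 1.83293135 1.85198129] r 0.11184626692467299
turn deg [ 0.  -0.  -0.1] shift mm [222.8 -82.7 -54.5]
```

All five are right: 1 and 5 on, 2 to 4 off. Now regrasp the tab at 1.83 rad.

Call:
arm_command(targets=[0,0,0,0,0,-50,-1,0,0,0,30,-30,-60,-1,0,0,0,75,-50,-60,-1,0,0,0,120,-70,-60,-1,0,0,0,165,-82,-60,-1,0,0,0,205,-82,-60,-1,0,0,0,221,-82,-60,-1,0,0,0,221,-82,-60,-1,0,0,0,221,-82,-60,-1,0,0,0,221,-82,-60,-1,0,0,0,221,-82,-30,-1,0,0,0,221,-82,0,-1,0,0,0,221,-82,14,-1,0,0,0,221,-82,14,-1])

```text
time: 12.25
tool_pos: [0.5683, -0.0259, 0.1294]
ee_rot: [-3.14, 0.005, 0.134]
wrist_force: [-0.4, -0.1, 0.9]
width: 0.0939
finger_force: 0.0
```

Run:
```python
from h import *
state();move([.025,-.001,.131])
for th in np.linspace(1.83,0,17)[1:]: print(round(th,2),round(-96*np.cos(th)-25),round(-96*np.sin(th)+93))
```

```text
t 12.25 bar-frame TCP mm [ 2.350e+01 -1.000e-01  1.294e+02] F [-0.4 -0.1  0.9] w 0.09385062277403898 ff 0.0
turn deg [-0.1  0.3 -0. ] shift mm [ 1.5  0.9 -1.6]
1.72 -11 -2
1.6 -22 -3
1.49 -33 -3
1.37 -44 -1
1.26 -55 2
1.14 -65 6
1.03 -74 11
0.92 -84 17
0.8 -92 24
0.69 -99 32
0.57 -106 41
0.46 -111 51
0.34 -115 61
0.23 -118 71
0.11 -120 82
0.0 -121 93
```

Call:
arm_command(targets=[0,0,0,1,1,-1,1,0,0,0,1,1,-1,1,0,0,0,1,1,-1,1,0,0,0,1,1,-1,1,0,0,0,1,1,-1,1,0,0,0,1,1,-1,1,0,0,0,1,1,-1,1,0,0,0,1,1,-1,1,0,0,0,1,1,-1,1,0,0,0,1,1,-1,1,0,0,0,1,1,-1,1,0,0,0,1,1,-1,1,0,0,0,1,1,-1,1,0,0,0,1,1,-1,1])

```text
time: 13.65
tool_pos: [0.5716, -0.0268, 0.1326]
ee_rot: [3.141, 0.0, 0.135]
wrist_force: [1.2, -0.5, -1.3]
width: 0.0238
finger_force: 30.0
```

Call:
arm_command(targets=[0,0,0,-11,0,-2,1,0,0,0,-22,0,-3,1,0,0,0,-33,0,-3,1,0,0,0,-44,0,-1,1,0,0,0,-55,0,2,1,0,0,0,-65,0,6,1,0,0,0,-74,0,11,1,0,0,0,-84,0,17,1,0,0,0,-92,0,24,1,0,0,0,-99,0,32,1,0,0,0,-106,0,41,1,0,0,0,-111,0,51,1,0,0,0,-115,0,61,1,0,0,0,-118,0,71,1,0,0,0,-120,0,82,1,0,0,0,-121,0,91,1,0,0,0,-121,0,93,1,0,0,0,-121,0,93,1])

```text
time: 15.45
tool_pos: [0.4452, -0.0438, 0.0376]
ee_rot: [-3.141, 0.013, 0.135]
wrist_force: [-6.8, -2.3, 2.4]
width: 0.0236
finger_force: 30.0
```

Call:
arm_command(targets=[0,0,0,0,0,0,-1,0,0,0,0,0,0,-1,0,0,0,0,0,0,-1,0,0,0,0,0,0,-1,0,0,0,0,0,0,-1,0,0,0,0,0,0,-1,0,0,0,0,0,0,-1,0,0,0,0,0,0,-1,0,0,0,0,0,-40,-1,0,0,0,0,0,-80,-1,0,0,0,0,0,-120,-1,0,0,0,-50,0,-150,-1,0,0,0,-90,0,-160,-1,0,0,0,-90,0,-160,-1,0,0,0,-90,0,-160,-1])

```text
time: 16.95
tool_pos: [0.3626, -0.0553, 0.2006]
ee_rot: [3.14, -0.003, 0.134]
wrist_force: [0.3, -0.3, -0.6]
width: 0.0942
finger_force: 0.0
```

Run:
```python
from h import *
S=snap('side','side4');s=snap('top','top4');state()
a=s['color'][130:225,215:345,::-1];b=S['color'][140:300,180:330,::-1]
c=np.zeros((420,800,3),np.uint8);c[:307,:420]=cv2.resize(a,(420,307),interpolation=3);c[:405,420:]=cv2.resize(b,(380,405),interpolation=3)
cv2.imwrite('pics/z4.png',cv2.convertScaleAbs(c,alpha=1.4))
q=B.inv().apply(pts(S).reshape(-1,3)-O)
t=q[(abs(q[:,1])<.008)&(abs(q[:,0]+.095)<.012)];print('tab z',np.median(t[:,2]),len(t))
Q0=pts(dict(np.load('side0.npz')));print('tab z before',np.median((lambda q:q[(abs(q[:,1])<.008)&(abs(q[:,0]+.095)<.012)])(B.inv().apply(Q0.reshape(-1,3)-O))[:,2]))
```

```text
t 17.05 bar-frame TCP mm [-184.1   -1.3  199. ] F [0.3 0.2 0.2] w 0.09383681720607298 ff 0.0
tab z 0.0021253236184178843 97
tab z before 0.05888437052318895
```

View pics/z4.png

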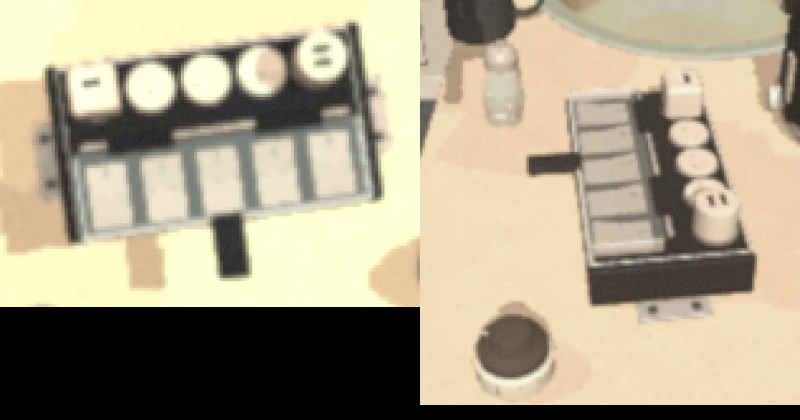

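The picture shows the cover shut, with the tab at (231,245) and the bystanders in place. The tab-height median picked up the worktop, so I'll measure it again, ignoring anything low.

Run:
```python
from h import *
a=[dict(np.load('side0.npz')),snap('side')];b=[dict(np.load('top0.npz')),snap('top')]
for L in(a,b):
  for s in L:
    q=B.inv().apply(pts(s).reshape(-1,3)-O)
    t=q[(abs(q[:,1])<.012)&(q[:,0]>-.12)&(q[:,0]<-.075)&(q[:,2]>.03)&(q[:,2]<.12)];print(len(t),np.median(t,0).round(4),t[:,2].max())
state()
```

```text
110 [-0.0928 -0.0022  0.0601] 0.06253535684483445
109 [-0.0933 -0.0025  0.0599] 0.06303365266002801
148 [-0.0923  0.0005  0.0594] 0.06333045317576134
146 [-0.0924  0.0002  0.0594] 0.06368709508370628
t 17.15 bar-frame TCP mm [-184.1   -1.2  198.5] F [-0.6  0.1  0.1] w 0.09402610571567474 ff 0.0
```

The tab is back at its starting height, so I'm handing in.

```bash
python3 -c "
from bench import robot
print(robot.close_job())"
```

```text
the job is handed in; nothing more can be done
None
```

The job is handed in, with no verdict shown: switches 1 and 5 (chargers) measured on and 2, 3 and 4 (caps) off before I shut the cover, the tab is back at its starting height, and the mug, salt shaker and timer look undisturbed.

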